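Pin the pull jig's tongue into its fork

TASK

Slide the jig's tongue fully home into its fork, then take the longer of the two pins from the rack and push it down through the upper ear, the tongue's eye and the lower ear until its collar sits flat on the fork. Feel for the hole and do not force the pin: keep its push on the jig below 40 N. Leave the short pin in the rack.

Things in the scene. Friction and masses are not known exactly. Their poses are not given: they have to be found in the camera images.
- jig: Steel pull jig fixed to the bench, grey base plate 116 x 205 x 10 mm, with a fork: two flat rounded ears 48 mm wide (round end to +y, radius 24 mm about the hole), upper one 54 to 64 mm, lower one 30 to 40 mm above the bench, with vertical 15.5 mm holes in line. Origin on the bench under the nominal pin axis; +y towards the tongue's outer end.
- jig_axis (a point): Nominal pin axis at the top face of the upper ear, 64 mm above the bench; axes as the jig's. The fork is bolted in slots, so the real holes lie up to 8 mm off this point along the jig's x and up to 8 mm along its y. How far is not given: it must be felt or seen. The fork does not shift under 40 N.
- tongue (a joint): Sliding bar 26 x 12 mm, its round eye (38 mm, hole 16 mm) between the ears. Metres: 0 = home on its stop, eye in line with the holes; grows as it comes out along the jig's +y (to 0.05). 3 N friction, stays put. Upright post on it, 18 mm thick, 53 to 93 mm above the bench, 85 mm plus this value from the holes' axis along the jig's +y (with the fork, up to 8 mm off).
- pin_tab (a point): Long pin, 0.1 to 0.21 kg, upright in the rack: middle of its flat grip tab. Tab 12 mm thick along own x, 26 mm wide along own y, 41 mm high, round top; this point is 20 mm above the collar's top. Collar 30 mm across, 6 mm thick; shank 14 mm thick, 48 mm long, the last 4 mm tapering to 11 mm. The nose is 74 mm below this point.
- pin_nose (a point): Lower end of the long pin, on its axis, z up along the pin. With the collar down on the upper ear it lies 48 mm below that ear's top face.
- short_pin_tab (a point): Same point on the short pin: same head, but its shank is only 24 mm, so it stands 24 mm lower in the rack. It cannot reach the lower ear.
- rack: Fixed wooden block 60 x 130 x 36 mm, origin at the centre of its underside. Two sockets of 15.5 mm, 20 mm deep, 38 mm to either side along its y, each with a pin standing in it; which pin is where varies.

How it is judged:
By the outcome, as a careful person would: the job done as asked, in the order asked, and still so for the second after the job is handed in, with the robot touching nothing.
It also fails if it takes over 72 s, if anything falls off the work surface, if the arm or the gripper's body presses on something with over 40 N, if the wrist force passes 120 N, or if a joint passes its speed limit or range.

ROBOT

A 6-joint arm with a two-finger parallel gripper is mounted at the origin on a cart in front of the work surface, level with it; the furniture and walls round the work are solid. World frame = base frame: x ahead of the robot, y to its left, z up, the work surface at z = 0. Lengths are in m, angles in rad, forces in N, time in s.
With the tool pointing down it reaches from about 0.35 to 0.85 m from the base axis. Payload 8.1 kg.
Tool frame: the origin (TCP) lies at the centre of the arm's flange, where the gripper is bolted on; the fingertips stand 186 mm ahead of it and the grasp point (between the pads) lies 167 mm ahead of it; z points along the fingers, y is the line along which they close (so a half turn about z gives the same grasp; the last joint's range is limited). The gripper opens to 93 mm and grips with 3 to 60 N. Pads are 15 mm wide; open, the fingers measure 128 mm over their backs; the gripper's body (75 mm by 188 mm) begins 65 mm behind the grasp point.
Start: joints at [-1.305, 0.13, 1.488, -0, 1.523, -0.085], TCP at [0.206, -0.563, 0.405] pointing down, gripper open.
Joint ranges: [-2.96, 2.96], [-0.89, 2.26], [0.02, 2.5], [-1.34, 4.48], [0, 2.73], [-2.66, 2.66]. Speed limits (rad/s): [2.39, 2.39, 2.79, 3.14, 3.14, 3.14].

INTERFACE

Orientations are given as a rotation vector (axis times angle).
In Python, from plant import robot gives the robot as it stands.
- The arm moves only by the tool apply_moves, never from a script. Its argument "series" is a list of rows, each a list of 2 entries, a list of its own where there are three numbers: the shift along the tool's x, y, z in mm, then the turn, a rotation vector about the tool's x, y, z in rad. A call has 1 to 12 rows; each row shifts and turns the commanded pose from where the row before left it, along the tool's axes as they then stand; what a row does not reach is not made up. A row lasts 1/12 s, in which the tool goes at most 41.7 mm and 7.16 degrees, less where a joint would pass 70% of its speed; a pose out of reach is approached as far as the arm can. A call is refused whole if a number of a shift passes 41.7 or a number of a turn 0.125, either way. A call with a gripper value outside its range is refused whole. "claw" is the opening, from 0 (shut) to 1 (fully open), set as the call begins (left out, the last holds). The fingers move at their own pace and stop on an object; "newtons" is the grip in N (left out, the last holds). Time passes only in rows, so rows that do not move let the fingers close. It gives the time, the measured TCP pose, the force, the opening and the grip force at its end, in the units of the state.
- robot.read_state(): the state, without advancing time (a new reading comes with each control period).
- robot.read_camera(name): name is "scene" or "top"; returns (picture, depth): 420x560x3 uint8, blue, green, red; 420x560 float32, m along the optical axis (not along the pixel's ray), 0 where there is no reading.
- robot.calibration(name): a dict with "fx", "fy", "cx", "cy" (pixels), "extrinsics" (4x4, takes a point from world to camera coordinates). Camera axes: x right, y down, z forward; pixel columns grow to the right and rows downward; lengths in m; the calibration is good to about 2 mm. A picture is of the moment at which its call begins. calibration takes no time and is no camera call.
- robot.close_job(): hands the job in; it is judged then, once.
The state is a dict: "t": time; "q": joint angles; "dq": joint speeds; "joint_torque": joint torques, N m; "tool_pos": TCP position; "orientation": TCP orientation; "force": force on the tool from outside, world axes, zero at the start; "wrist_torque": the same for the moment, N m; "opening": finger opening in m; "gripper_force": force on a finger pad.
Only numpy, scipy, OpenCV 4.12 (cv2) and the standard library are available. Lean on these libraries where they do the work, as an engineer would, in place of code of your own. Each camera call takes 0.05 s, during which the arm holds its last target. There are 200 camera calls.

## Working session

There is one attempt and no reset: what is moved stays moved. The work goes in short steps, Python scripts to look and compute and a tool call to move; the robot and the scene stay as the last step left them, time stands still between calls to the robot, and variables do not carry over. Pictures are saved under pics/ and viewed, at most 10 in all, crops included, and the job is handed in when it is done.

Besides the shell and the picture viewer there is one more tool, called after "Request:" as name(argument=value, ...), one argument or row to a line, values as JSON. apply_moves: Moves the arm, as the interface text tells. Its arguments: {"type":"object","properties":{"series":{"type":"array"},"claw":{"type":"number"},"newtons":{"type":"number"}},"required":["series"]}

```bash
mkdir -p pics
cat > h.py <<'E'
import numpy as np, cv2
from scipy.spatial.transform import Rotation as R
from plant import robot
def grab(n,tag):
    im,d=robot.read_camera(n); cv2.imwrite(f'pics/{tag}.png',im); np.savez(f'{tag}.npz',im=im,d=d); return im,d
def cloud(n,d):
    c=robot.calibration(n); v,u=np.mgrid[:d.shape[0],:d.shape[1]]
    p=np.stack([(u-c['cx'])/c['fx']*d,(v-c['cy'])/c['fy']*d,d],-1)
    E=np.array(c['extrinsics']); w=(p-E[:3,3])@E[:3,:3]
    w[d==0]=np.nan; return w
def st():
    s=robot.read_state(); print('t',round(s['t'],2),'tcp',np.round(s['tool_pos'],4),'F',np.round(s['force'],1),'op',round(s['opening'],4),'gf',round(s['gripper_force'],1)); print('q',np.round(s['q'],3)); print(np.round(R.from_rotvec(s['orientation']).as_matrix(),3)); return s
E
python3 - <<'E'
from h import *
st()
for n in('scene','top'):
    im,d=grab(n,n+'0'); c=robot.calibration(n); E=np.array(c['extrinsics']); print(n,c['fx'],-E[:3,:3].T@E[:3,3],E[2,:3])
E
```

```text
t 0.0 tcp [ 0.2061 -0.5632  0.4037] F [-0.9 -0.4  0.4] op 0.0932 gf 0.0
q [-1.305  0.131  1.489 -0.     1.523 -0.085]
[[ 0.939  0.344 -0.   ]
 [ 0.344 -0.939  0.002]
 [ 0.    -0.002 -1.   ]]
scene 475.5774707713175 [-0.13309404  0.8146032   0.63897672] [ 0.51261475 -0.72749287 -0.45604851]
top 452.36905269149855 [ 0.40058508 -0.0413226   1.3260689 ] [ 0.07638356  0.01762793 -0.99692267]
```

View pics/top0.png

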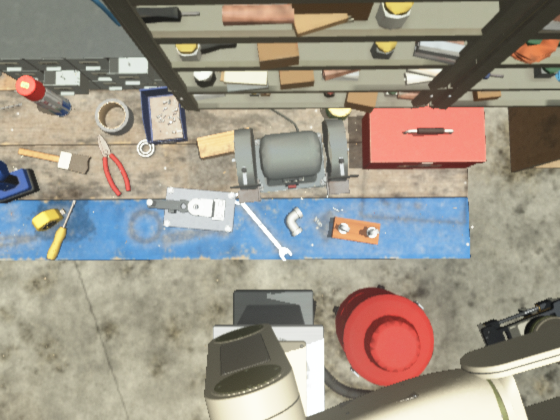

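View pics/scene0.png

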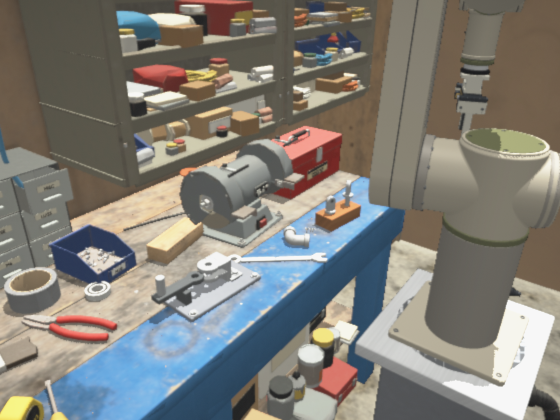

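The top view shows the jig at about (200,208), its post at (152,203) on the left, and the rack at (357,231) with pins at (343,228) and (371,232). I'll enlarge both.

Run:
```python
from h import *
a=np.load('top0.npz');s=np.load('scene0.npz')
t=a['im']
A=cv2.resize(t[180:240,140:245],None,fx=7,fy=7,interpolation=cv2.INTER_CUBIC)[:, :735]
B=cv2.resize(t[205:255,320:395],None,fx=4,fy=4,interpolation=cv2.INTER_CUBIC)
A=cv2.resize(t[180:240,140:245],None,fx=5,fy=5,interpolation=cv2.INTER_CUBIC)
C=cv2.resize(s['im'][240:325,140:270],None,fx=3.4,fy=3.4,interpolation=cv2.INTER_CUBIC)
D=cv2.resize(s['im'][170:235,300:370],None,fx=4,fy=4,interpolation=cv2.INTER_CUBIC)
o=np.zeros((600,800,3),np.uint8)
o[:300,:525]=A; o[:200,525:]=B[:,:275]; o[305:305+C.shape[0],:C.shape[1]]=C; o[305:305+D.shape[0],450:450+D.shape[1]]=D
cv2.imwrite('pics/crop1.png',o)
w=cloud('top',a['d'])
for u,v in [(152,203),(165,204),(205,207),(185,204),(343,227),(371,232),(357,231),(168,225),(233,226),(236,194),(169,189)]:
    print(u,v,np.round(w[v,u],4))
ws=cloud('scene',s['d'])
for nm,W in(('top',w),('scene',ws)):
  P=W.reshape(-1,3)
  for lab,lo,hi in(('rackpins',.04,.12),):
    m=(P[:,2]>lo)&(P[:,2]<hi)&(P[:,0]>.3)&(P[:,0]<.6)&(P[:,1]<0.0)&(P[:,1]>-.45)
    Q=P[m]; print(nm,len(Q), Q.min(0) if len(Q) else '',Q.max(0) if len(Q) else '')
```

```text
152 203 [0.5    0.3143 0.0928]
165 204 [0.5004 0.2896 0.0497]
205 207 [0.4907 0.1744 0.0561]
185 204 [0.4997 0.2315 0.0544]
343 227 [ 0.4314 -0.209   0.0869]
371 232 [ 0.4171 -0.2809  0.1065]
357 231 [ 0.4211 -0.2557  0.0332]
168 225 [0.442  0.2905 0.009 ]
233 226 [0.4382 0.101  0.0016]
236 194 [0.5316 0.0915 0.0091]
169 189 [0.5472 0.2876 0.0142]
top 458 [ 0.38690434 -0.44367017  0.04000049] [ 5.99650731e-01 -2.22252876e-04  1.19996723e-01]
scene 1011 [ 0.38901716 -0.4398491   0.04001236] [ 0.59997572 -0.00196227  0.11996596]
```

View pics/crop1.png

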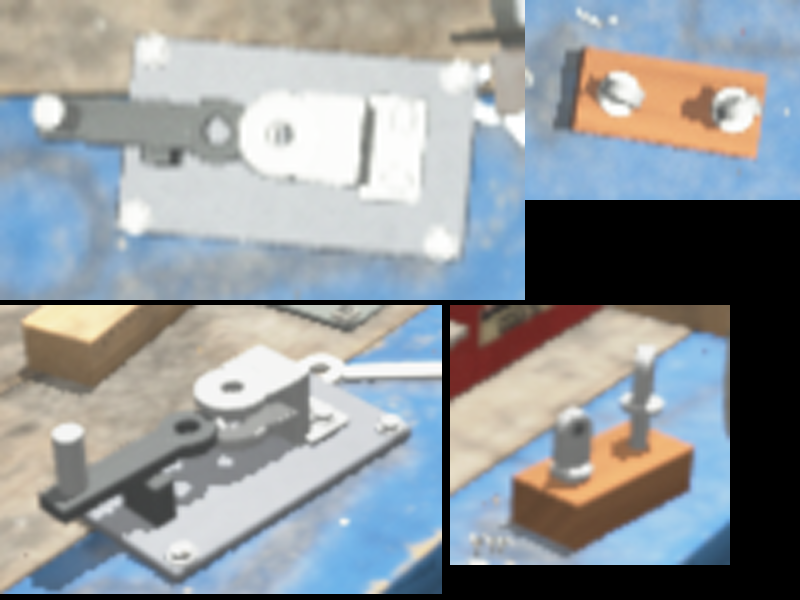

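The long pin is the rack's right one (top crop (735,107)). It stands higher, and the scene view sees its tab edge-on. The ear hole is at crop (281,133), the tongue's eye at (218,131) and the post top at (47,112). Next I'll work out positions.

```bash
cat >> h.py <<'E'
def ray(n,u,v,z):
    c=robot.calibration(n);E=np.array(c['extrinsics']);o=-E[:3,:3].T@E[:3,3]
    d=E[:3,:3].T@np.array([(u-c['cx'])/c['fx'],(v-c['cy'])/c['fy'],1]); return o+d*(z-o[2])/d[2]
E
python3 - <<'E'
from h import *
T=lambda u,v:(u/5+140-.4,v/5+180-.4)
S=lambda u,v:(u/3.4+140-.35,(v-305)/3.4+240-.35)
p=lambda l,x:print(l,np.round(x,4))
p('hole top',ray('top',*T(281,133),.064));p('hole scene',ray('scene',*S(233,387),.064))
p('eye top',ray('top',*T(218,131),.053));p('eye scene',ray('scene',*S(189,427),.053))
p('post top',ray('top',*T(47,112),.093));p('post scene',ray('scene',*S(68,434),.093))
for c in[(137,37),(474,62),(462,258),(119,230)]:p('plate',ray('top',*T(*c),.01))
for c in[(180,582),(410,432)]:p('plate scene',ray('scene',*S(*c),.01))
B=lambda u,v:((u-525)/4+320-.4,v/4+205-.4)
for c in[(583,47),(768,73),(757,158),(575,130)]:p('rack',ray('top',*B(*c),.036))
D=lambda u,v:((u-450)/4+300-.4,(v-305)/4+170-.4)
p('long top scene',ray('scene',*D(645,350),.108));p('collar scene',ray('scene',*D(642,404),.067))
for n in('top','scene'):
    w=cloud(n,np.load(n+'0.npz')['d']).reshape(-1,3)
    m=(abs(w[:,0]-.42)<.03)&(abs(w[:,1]+.285)<.035)&(w[:,2]>.076)&(w[:,2]<.125)
    q=w[m];print(n,len(q),q.mean(0).round(4));print(np.round(q,3)[np.argsort(q[:,2])].tolist())
    c,s,vt=np.linalg.svd(q[:,:2]-q[:,:2].mean(0));print(s/np.sqrt(len(q)),vt[0])
    m=(abs(w[:,0]-.42)<.04)&(abs(w[:,1]+.285)<.04)&(w[:,2]>.06)&(w[:,2]<.074);q=w[m];print('collar',len(q),q.min(0),q.max(0))
E
```

```text
hole top [0.4925 0.199  0.064 ]
hole scene [0.4935 0.199  0.064 ]
eye top [0.4947 0.2369 0.053 ]
eye scene [0.4962 0.2366 0.053 ]
post top [0.5028 0.3226 0.093 ]
post scene [0.5039 0.3228 0.093 ]
plate [0.5536 0.2946 0.01  ]
plate [0.5374 0.0961 0.01  ]
plate [0.4229 0.103  0.01  ]
plate [0.4403 0.3037 0.01  ]
plate scene [0.435  0.3097 0.01  ]
plate scene [0.4203 0.1099 0.01  ]
rack [ 0.4631 -0.1911  0.036 ]
rack [ 0.4438 -0.3218  0.036 ]
rack [ 0.3837 -0.3127  0.036 ]
rack [ 0.4042 -0.1845  0.036 ]
long top scene [ 0.4222 -0.2952  0.108 ]
collar scene [ 0.4205 -0.2943  0.067 ]
top 53 [ 0.416  -0.2869  0.1039]
[[0.418, -0.276, 0.078], [0.412, -0.277, 0.084], [0.42, -0.283, 0.085], [0.415, -0.277, 0.085], [0.423, -0.29, 0.086], [0.409, -0.279, 0.088], [0.417, -0.276, 0.091], [0.415, -0.278, 0.096], [0.412, -0.277, 0.098], [0.425, -0.298, 0.1], [0.42, -0.282, 0.101], [0.417, -0.277, 0.102], [0.409, -0.279, 0.103], [0.412, -0.279, 0.103], [0.422, -0.301, 0.103], [0.417, -0.279, 0.103], [0.414, -0.279, 0.104], [0.417, -0.284, 0.104], [0.412, -0.281, 0.104], [0.409, -0.281, 0.105], [0.42
[... 2131 characters left out ...]
11, -0.279, 0.104], [0.418, -0.281, 0.105], [0.422, -0.282, 0.106], [0.419, -0.275, 0.106], [0.414, -0.284, 0.107], [0.412, -0.285, 0.108], [0.416, -0.282, 0.108], [0.413, -0.276, 0.108], [0.41, -0.277, 0.108], [0.423, -0.282, 0.109], [0.417, -0.278, 0.109], [0.415, -0.286, 0.11], [0.42, -0.289, 0.11], [0.412, -0.286, 0.11], [0.416, -0.282, 0.111], [0.424, -0.284, 0.111], [0.418, -0.279, 0.111], [0.421, -0.285, 0.112], [0.424, -0.29, 0.112], [0.416, -0.287, 0.112], [0.419, -0.292, 0.113], [0.416, -0.293, 0.113], [0.413, -0.287, 0.113], [0.421, -0.29, 0.113]]
[0.00619951 0.00378186] [-0.11056569  0.99386882]
collar 48 [ 0.40470561 -0.30020965  0.06001038] [ 0.43424156 -0.27323991  0.07376213]
```

Request:
apply_moves(
  series=[
    [[0,0,0],[0,0,-0.1138]],
    [[0,0,0],[0,0,-0.1138]],
    [[0,0,0],[0,0,-0.1138]],
    [[0,0,0],[0,0,-0.1138]],
    [[0,0,0],[0,0,-0.1138]],
    [[0,0,0],[0,0,-0.1138]],
    [[0,0,0],[0,0,-0.1138]],
    [[0,0,0],[0,0,-0.1138]],
    [[0,0,0],[0,0,-0.1138]],
    [[0,0,0],[0,0,-0.1138]],
    [[0,0,0],[0,0,0]],
  ],
  claw=0,
)

```text
t: 1.02
tool_pos: [0.2061, -0.5633, 0.4041]
orientation: [-2.304, -2.134, -0.001]
force: [0.6, -1.2, -0.5]
opening: 0.0241
gripper_force: 0.0
```

Request:
apply_moves(
  series=[
    [[39,9,0],[0,0,0]],
    [[39,9,0],[0,0,0]],
    [[39,9,0],[0,0,0]],
    [[39,9,0],[0,0,0]],
    [[39,9,0],[0,0,0]],
    [[39,9,0],[0,0,0]],
    [[39,9,0],[0,0,0]],
    [[39,9,0],[0,0,0]],
    [[39,9,0],[0,0,0]],
    [[39,9,0],[0,0,0]],
    [[39,9,0],[0,0,0]],
    [[39,9,0],[0,0,0]],
  ],
)

```text
t: 2.02
tool_pos: [0.352, -0.104, 0.4048]
orientation: [2.315, 2.122, 0.001]
force: [0.7, 0.7, 0.2]
opening: 0.0003
gripper_force: 0.0
```

Request:
apply_moves(
  series=[
    [[39,9,0],[0,0,0]],
    [[39,9,0],[0,0,0]],
    [[39,9,0],[0,0,0]],
    [[39,9,0],[0,0,0]],
    [[39,9,0],[0,0,0]],
    [[39,9,0],[0,0,0]],
    [[39,9,0],[0,0,0]],
    [[39,9,0],[0,0,0]],
    [[39,9,0],[0,0,0]],
    [[39,9,0],[0,0,0]],
    [[39,9,0],[0,0,0]],
    [[0,0,0],[0,0,0]],
  ],
)

```text
t: 3.02
tool_pos: [0.4864, 0.3189, 0.4019]
orientation: [-2.309, -2.126, 0.003]
force: [0.1, 0.8, -0.7]
opening: 0.0004
gripper_force: 0.0
```

```bash
cat >> h.py <<'E'
def rel(x,y,yaw=None):
    s=st();M=R.from_rotvec(s['orientation']).as_matrix();d=np.array([x,y,0])-s['tool_pos'];d[2]=0
    print('delta tool mm',np.round(M.T@d*1000,1),'yaw',round(np.arctan2(M[1,0],M[0,0]),4))
E
python3 -c "
from h import *
rel(.5057,.3535)"
```

```text
t 3.02 tcp [0.4864 0.3189 0.4019] F [ 0.1  0.8 -0.7] op 0.0004 gf 0.0
q [0.492 0.083 1.544 0.002 1.517 0.574]
[[ 0.083  0.997 -0.003]
 [ 0.997 -0.083  0.001]
 [ 0.    -0.003 -1.   ]]
delta tool mm [36.1 16.4 -0. ] yaw 1.4882
```

Request:
apply_moves(
  series=[
    [[36,16.4,0],[0,0,0]],
    [[0,0,30],[0,0,0]],
    [[0,0,30],[0,0,0]],
    [[0,0,30],[0,0,0]],
    [[0,0,30],[0,0,0]],
    [[0,0,20],[0,0,0]],
    [[0,0,14],[0,0,0]],
    [[0,0,0],[0,0,0]],
    [[0,0,0],[0,0,0]],
  ],
)

```text
t: 3.77
tool_pos: [0.5052, 0.3479, 0.2506]
orientation: [-2.312, -2.126, 0.002]
force: [0.4, -0.2, -0.2]
opening: 0.0008
gripper_force: 0.0
```

Request:
apply_moves(
  series=[
    [[-6,0,0],[0,0,0]],
    [[-5,0,0],[0,0,0]],
    [[-4,0,0],[0,0,0]],
    [[-4,0,0],[0,0,0]],
    [[-4,0,0],[0,0,0]],
    [[-4,0,0],[0,0,0]],
    [[-4,0,0],[0,0,0]],
    [[-4,0,0],[0,0,0]],
    [[-4,0,0],[0,0,0]],
    [[0,0,0],[0,0,0]],
  ],
)

```text
t: 4.6
tool_pos: [0.502, 0.3083, 0.2504]
orientation: [2.311, 2.128, -0.002]
force: [1.1, 1.0, 0.9]
opening: -0.0
gripper_force: 0.5
```

```bash
python3 -c "
from h import *
rel(.493+.1015*.082,.199+.1015*.9966)
im,d=grab('top','t1')
im2,_=grab('scene','s1')
o=np.hstack([cv2.resize(im[180:240,140:220],(400,300)),cv2.resize(im2[225:315,130:250],(400,300))])
cv2.imwrite('pics/push.png',o)"
```

```text
t 4.6 tcp [0.502  0.3083 0.2504] F [1.1 1.  0.9] op -0.0 gf 0.5
q [ 0.464  0.226  1.672 -0.     1.245  0.547]
[[ 0.082  0.997 -0.001]
 [ 0.997 -0.082 -0.001]
 [-0.001 -0.001 -1.   ]]
delta tool mm [-8.2  0.   0. ] yaw 1.4883
```

View pics/push.png

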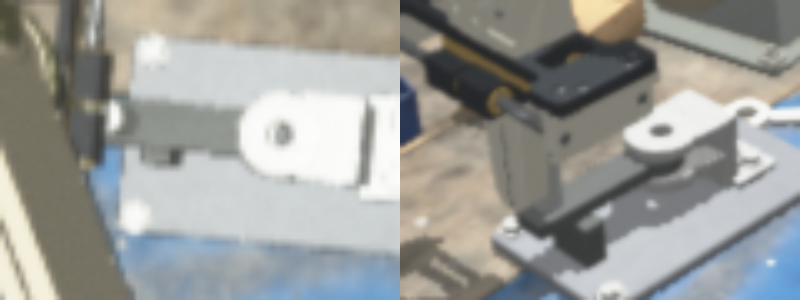

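The fingers are against the post and the tongue has moved with them: the eye is nearly under the ear, with the hole at (283,133). About 8 mm is left, so I'll creep.

Request:
apply_moves(
  series=[
    [[-2.5,0,0],[0,0,0]],
    [[-2,0,0],[0,0,0]],
    [[-1,0,0],[0,0,0]],
    [[0,0,0],[0,0,0]],
    [[0,0,0],[0,0,0]],
  ],
)

```text
t: 5.12
tool_pos: [0.5014, 0.3036, 0.2503]
orientation: [-2.311, -2.128, 0.002]
force: [-1.3, 1.7, -1.1]
opening: 0.0005
gripper_force: 0.7
```

Request:
apply_moves(
  series=[
    [[-1,0,0],[0,0,0]],
    [[0,0,0],[0,0,0]],
    [[0,0,0],[0,0,0]],
  ],
)

```text
t: 5.37
tool_pos: [0.5014, 0.3027, 0.2505]
orientation: [-2.31, -2.128, 0.001]
force: [0.0, 1.9, -2.2]
opening: 0.0005
gripper_force: 1.2
```

Request:
apply_moves(
  series=[
    [[-1,0,0],[0,0,0]],
    [[0,0,0],[0,0,0]],
    [[0,0,0],[0,0,0]],
  ],
)

```text
t: 5.62
tool_pos: [0.5013, 0.302, 0.2506]
orientation: [-2.31, -2.128, -0.001]
force: [-1.3, 4.8, -3.4]
opening: 0.0007
gripper_force: 2.5
```

Request:
apply_moves(
  series=[
    [[-0.7,0,0],[0,0,0]],
    [[0,0,0],[0,0,0]],
    [[0,0,0],[0,0,0]],
  ],
)

```text
t: 5.87
tool_pos: [0.5013, 0.3018, 0.2507]
orientation: [-2.309, -2.128, -0.002]
force: [-1.2, 7.3, -4.0]
opening: 0.0004
gripper_force: 3.9
```

Request:
apply_moves(
  series=[
    [[-0.7,0,0],[0,0,0]],
    [[0,0,0],[0,0,0]],
    [[0,0,0],[0,0,0]],
  ],
)

```text
t: 6.12
tool_pos: [0.5012, 0.3015, 0.2508]
orientation: [-2.309, -2.128, -0.003]
force: [0.4, 10.0, -5.2]
opening: 0.0005
gripper_force: 5.2
```

Request:
apply_moves(
  series=[
    [[-0.7,0,0],[0,0,0]],
    [[0,0,0],[0,0,0]],
    [[0,0,0],[0,0,0]],
  ],
)

```text
t: 6.37
tool_pos: [0.5011, 0.3012, 0.2509]
orientation: [-2.308, -2.128, -0.005]
force: [0.9, 13.4, -6.9]
opening: 0.0004
gripper_force: 6.6
```

Force now climbs linearly with each step (13 N), so the tongue is on its stop. I'll back off, rise and check that the path past the grinder is clear.

Request:
apply_moves(
  series=[
    [[4,0,0],[0,0,0]],
    [[10,0,0],[0,0,0]],
    [[10,0,0],[0,0,0]],
    [[0,0,-35],[0,0,0]],
    [[0,0,-40],[0,0,0]],
    [[0,0,-40],[0,0,0]],
    [[0,0,-35],[0,0,0]],
    [[0,0,0],[0,0,0]],
  ],
  claw=0.5,
)

```text
t: 7.03
tool_pos: [0.5049, 0.3249, 0.411]
orientation: [2.308, 2.126, 0.021]
force: [1.4, 0.8, 0.4]
opening: 0.046
gripper_force: 0.0
```

```bash
python3 -c "
from h import *
w=cloud('top',np.load('top0.npz')['d']).reshape(-1,3)
m=(w[:,2]>.12)&(w[:,2]<.5)&(w[:,1]>-.25)&(w[:,1]<.25)&(w[:,0]>.4)&(w[:,0]<.65)
q=w[m];print(q.min(0),q.max(0)); q=q[q[:,0]<.56]; print(len(q),q[:,2].max() if len(q) else '')
rel(.4175,-.2895)
im,d=grab('top','t2')
im2,_=grab('scene','s2')
o=np.hstack([cv2.resize(im[185:230,140:215],(400,240),interpolation=2),cv2.resize(im2[240:300,150:250],(400,240),interpolation=2)])
cv2.imwrite('pics/home.png',o)"
```

```text
[ 0.49615683 -0.228748    0.12000168] [0.6499771  0.09093479 0.23304063]
879 0.23091558262738646
t 7.03 tcp [0.5049 0.3249 0.411 ] F [1.4 0.8 0.4] op 0.046 gf 0.0
q [ 0.487  0.122  1.486 -0.     1.52   0.569]
[[ 0.082  0.997  0.013]
 [ 0.997 -0.082  0.006]
 [ 0.007  0.012 -1.   ]]
delta tool mm [-619.5  -36.8   -4.9] yaw 1.4889
```

View pics/home.png

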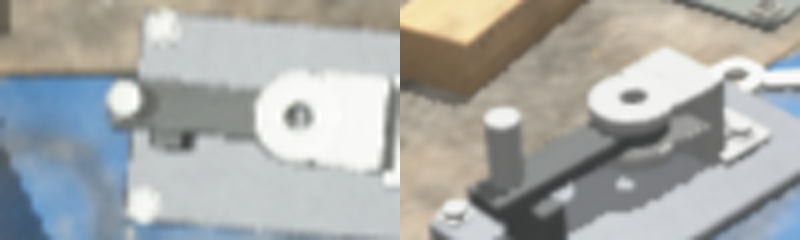

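The tongue is home: its eye is fully under the ear, the ear hole is at crop (300,115) and the post is at (125,100). The grinder reaches z 0.233, so I'll pass it at small x and stay high.

Request:
apply_moves(
  series=[
    [[-36,-25,0],[0,0,0]],
    [[-36,-20,0],[0,0,0]],
    [[-38,-15,0],[0,0,0]],
    [[-40,0,0],[0,0,0]],
    [[-40,0,0],[0,0,0]],
    [[-40,0,0],[0,0,0]],
    [[-40,0,0],[0,0,0]],
    [[-40,0,0],[0,0,0]],
    [[-40,0,0],[0,0,0]],
    [[-40,0,0],[0,0,0]],
    [[-40,0,0],[0,0,0]],
    [[-40,0,0],[0,0,0]],
  ],
)

```text
t: 8.13
tool_pos: [0.4055, -0.1399, 0.3992]
orientation: [-2.309, -2.127, 0.002]
force: [0.8, 0.6, -0.4]
opening: 0.0463
gripper_force: 0.0
```

Request:
apply_moves(
  series=[
    [[-40,5,0],[0,0,0]],
    [[-40,5,0],[0,0,0]],
    [[-40,5,0],[0,0,0]],
    [[-30,5,0],[0,0,-0.119]],
    [[0,0,0],[0,0,-0.119]],
    [[0,0,0],[0,0,-0.119]],
    [[0,0,0],[0,0,0]],
    [[0,0,0],[0,0,0]],
  ],
)

```text
t: 8.8
tool_pos: [0.4139, -0.2892, 0.3991]
orientation: [-1.899, -2.499, -0.0]
force: [0.3, -0.3, 0.3]
opening: 0.0467
gripper_force: 0.0
```

```bash
python3 -c "
from h import *
rel(.4175,-.2895)"
```

```text
t 8.8 tcp [ 0.4139 -0.2892  0.3991] F [ 0.3 -0.3  0.3] op 0.0467 gf 0.0
q [-0.711 -0.125  1.754 -0.     1.515 -0.982]
[[-0.268  0.963 -0.002]
 [ 0.963  0.268  0.002]
 [ 0.002 -0.002 -1.   ]]
delta tool mm [-1.2  3.4 -0. ] yaw 1.8418
```

Request:
apply_moves(
  series=[
    [[-1.2,3.4,30],[0,0,0]],
    [[0,0,35],[0,0,0]],
    [[0,0,30],[0,0,0]],
    [[0,0,20],[0,0,0]],
    [[0,0,14],[0,0,0]],
    [[0,0,8],[0,0,0]],
    [[0,0,0],[0,0,0]],
    [[0,0,0],[0,0,0]],
  ],
)

```text
t: 9.47
tool_pos: [0.4177, -0.2893, 0.2638]
orientation: [-1.897, -2.503, 0.0]
force: [-0.5, 0.0, 0.5]
opening: 0.0466
gripper_force: 0.0
```

Request:
apply_moves(
  series=[
    [[0,0,0],[0,0,0]],
    [[0,0,0],[0,0,0]],
    [[0,0,0],[0,0,0]],
    [[0,0,0],[0,0,0]],
    [[0,0,0],[0,0,0]],
    [[0,0,0],[0,0,0]],
  ],
  claw=0,
  newtons=30,
)

```text
t: 9.97
tool_pos: [0.4176, -0.2897, 0.264]
orientation: [1.896, 2.504, -0.0]
force: [2.2, -0.6, 1.5]
opening: 0.0118
gripper_force: 30.0
```

Opening is 11.8 mm, so the tab is gripped flat. I'll lift and carry it.

Request:
apply_moves(
  series=[
    [[0,0,-8],[0,0,0]],
    [[0,0,-15],[0,0,0]],
    [[0,0,-25],[0,0,0]],
    [[0,0,-35],[0,0,0]],
    [[0,0,-35],[0,0,0]],
    [[0,0,-15],[0,0,0]],
    [[0,0,0],[0,0,0.119]],
    [[0,0,0],[0,0,0.119]],
    [[0,0,0],[0,0,0.119]],
    [[0,0,0],[0,0,0]],
    [[0,0,0],[0,0,0]],
  ],
  newtons=50,
)

```text
t: 10.88
tool_pos: [0.4175, -0.2895, 0.3969]
orientation: [-2.307, -2.133, 0.0]
force: [-0.3, -0.2, -1.7]
opening: 0.0117
gripper_force: 50.0
```

```bash
python3 -c "
from h import *
rel(.493,.199)"
```

```text
t 10.88 tcp [ 0.4175 -0.2895  0.3969] F [-0.3 -0.2 -1.7] op 0.0117 gf 50.0
q [-0.707 -0.116  1.751 -0.     1.508 -0.629]
[[ 0.078  0.997 -0.   ]
 [ 0.997 -0.078  0.   ]
 [ 0.    -0.    -1.   ]]
delta tool mm [4.929e+02 3.710e+01 1.000e-01] yaw 1.4925
```

Request:
apply_moves(
  series=[
    [[30,0,0],[0,0,0]],
    [[38,0,0],[0,0,0]],
    [[38,0,0],[0,0,0]],
    [[38,0,0],[0,0,0]],
    [[38,0,0],[0,0,0]],
    [[38,0,0],[0,0,0]],
    [[38,0,0],[0,0,0]],
    [[38,0,0],[0,0,0]],
    [[38,0,0],[0,0,0]],
    [[38,5,0],[0,0,0]],
    [[38,10,0],[0,0,0]],
    [[38,10,0],[0,0,0]],
  ],
)

```text
t: 11.88
tool_pos: [0.479, 0.157, 0.397]
orientation: [2.305, 2.134, 0.001]
force: [1.2, -1.0, -1.6]
opening: 0.0118
gripper_force: 50.0
```

Request:
apply_moves(
  series=[
    [[30,8,0],[0,0,0]],
    [[15,4,0],[0,0,0]],
    [[0,0,25],[0,0,0]],
    [[0,0,20],[0,0,0]],
    [[0,0,10],[0,0,0]],
    [[0,0,0],[0,0,0]],
    [[0,0,0],[0,0,0]],
    [[0,0,0],[0,0,0]],
  ],
)

```text
t: 12.55
tool_pos: [0.4952, 0.1985, 0.3431]
orientation: [2.309, 2.129, 0.002]
force: [0.8, -0.3, -1.5]
opening: 0.012
gripper_force: 50.0
```

```bash
python3 -c "
from h import *
rel(.493,.199)
im,d=grab('top','t3')
im2,_=grab('scene','s3')
o=np.hstack([cv2.resize(im[175:235,150:240],(400,267),interpolation=2),cv2.resize(im2[210:300,160:260],(400,360),interpolation=2)[:267]]) if 0 else cv2.resize(im2[200:300,150:280],(780,600),interpolation=2)
cv2.imwrite('pics/hover.png',o)"
```

```text
t 12.55 tcp [0.4952 0.1985 0.3431] F [ 0.8 -0.3 -1.5] op 0.012 gf 50.0
q [ 0.285 -0.013  1.75  -0.     1.402  0.367]
[[ 0.081  0.997  0.002]
 [ 0.997 -0.081  0.   ]
 [ 0.001  0.002 -1.   ]]
delta tool mm [ 0.3 -2.3 -0. ] yaw 1.4894
```

View pics/hover.png

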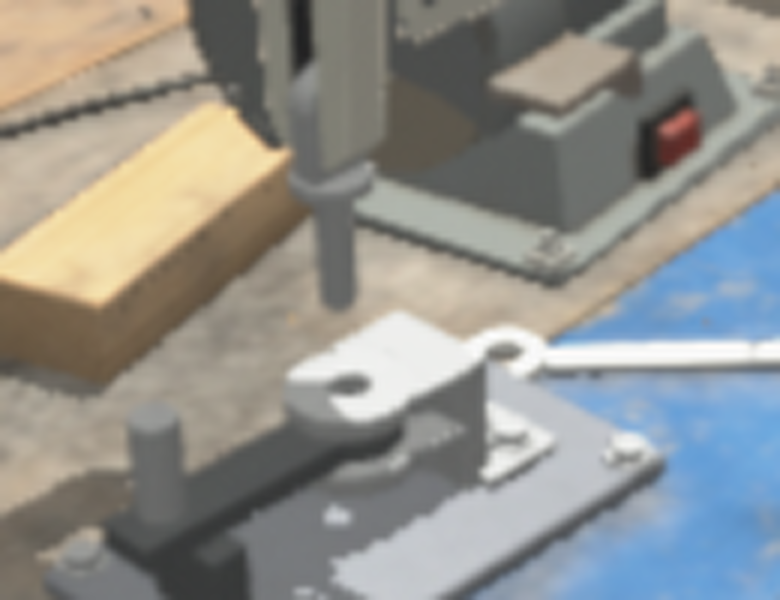

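The scene view shows the pin upright in the grip: collar centre near crop (331,183), nose bottom near (339,303), ear hole at (351,385). I'll compare these with the predicted projection to get the pin's offset in the hand.

```bash
python3 -c "
from h import *
C=lambda u,v:(u/6+150-.4,v/6+200-.4)
s=robot.read_state();p=np.array(s['tool_pos'])
z=p[2]-.167-.007-.074
def proj(n,P):
    c=robot.calibration(n);E=np.array(c['extrinsics']);q=E[:3,:3]@P+E[:3,3];return np.array([c['fx']*q[0]/q[2]+c['cx'],c['fy']*q[1]/q[2]+c['cy']])
for nm,dz in(('nose',0),('collarmid',.051),('short1',.02)):
    u=proj('scene',np.array([p[0],p[1],z+dz])); print(nm,(u+.4-[150,200])*6)
print('hole now',ray('scene',*C(351,385),.064), 'nose@z',ray('scene',*C(339,301),z))
J=proj('scene',np.array([p[0]+.01,p[1],z]))-proj('scene',np.array([p[0],p[1],z])); K=proj('scene',np.array([p[0],p[1]+.01,z]))-proj('scene',np.array([p[0],p[1],z]));print('px/10mm crop',J*6,K*6)
"
```

```text
nose [343.54305202 308.61459243]
collarmid [335.23587075 184.10783111]
short1 [340.33097678 260.47250045]
hole now [0.49363704 0.19912404 0.064     ] nose@z [0.50024782 0.19581495 0.09550241]
px/10mm crop [-20.41542067  -8.91999534] [-19.66965459  11.98540649]
```

Request:
apply_moves(
  series=[
    [[-1.7,-2,10],[0,0,0]],
    [[0,0,8],[0,0,0]],
    [[0,0,5],[0,0,0]],
    [[0,0,3],[0,0,0]],
    [[0,0,0],[0,0,0]],
    [[0,0,0],[0,0,0]],
    [[0,0,0],[0,0,0]],
  ],
)

```text
t: 13.23
tool_pos: [0.4928, 0.1972, 0.3159]
orientation: [2.311, 2.129, 0.0]
force: [0.3, 0.0, -2.4]
opening: 0.0119
gripper_force: 50.0
```

Request:
apply_moves(
  series=[
    [[0,0,1.5],[0,0,0]],
    [[0,0,1.5],[0,0,0]],
    [[0,0,1],[0,0,0]],
    [[0,0,1],[0,0,0]],
    [[0,0,0],[0,0,0]],
    [[0,0,0],[0,0,0]],
  ],
)

```text
t: 13.73
tool_pos: [0.4929, 0.1973, 0.3114]
orientation: [2.31, 2.128, 0.001]
force: [-1.8, -0.3, 4.1]
opening: 0.0115
gripper_force: 50.0
```

Request:
apply_moves(
  series=[
    [[0,0,0.7],[0,0,0]],
    [[0,0,0.7],[0,0,0]],
    [[0,0,0.6],[0,0,0]],
    [[0,0,0],[0,0,0]],
    [[0,0,0],[0,0,0]],
  ],
)

```text
t: 14.15
tool_pos: [0.4928, 0.1978, 0.3092]
orientation: [-2.31, -2.128, -0.003]
force: [-0.2, 5.3, 3.6]
opening: 0.0116
gripper_force: 50.0
```

The nose is entering, and the 5 N side force towards +y says the hole lies a little further in +y. I'll yield that way.

Request:
apply_moves(
  series=[
    [[1,0,0],[0,0,0]],
    [[0,0,0.5],[0,0,0]],
    [[0,0,0.5],[0,0,0]],
    [[0,0,0],[0,0,0]],
    [[0,0,0],[0,0,0]],
  ],
)

```text
t: 14.57
tool_pos: [0.4926, 0.1986, 0.3073]
orientation: [-2.31, -2.128, -0.0]
force: [-0.8, 6.1, 0.5]
opening: 0.0117
gripper_force: 50.0
```

Request:
apply_moves(
  series=[
    [[0.5,0,0.5],[0,0,0]],
    [[0,0,0.5],[0,0,0]],
    [[0,0,0.5],[0,0,0]],
    [[0,0,0],[0,0,0]],
    [[0,0,0],[0,0,0]],
  ],
)

```text
t: 14.98
tool_pos: [0.4926, 0.1989, 0.3057]
orientation: [-2.31, -2.128, 0.001]
force: [-0.8, 5.1, 1.4]
opening: 0.0118
gripper_force: 50.0
```

Request:
apply_moves(
  series=[
    [[0.8,0,0.5],[0,0,0]],
    [[0,0,1],[0,0,0]],
    [[0,0,1],[0,0,0]],
    [[0,0,0],[0,0,0]],
    [[0,0,0],[0,0,0]],
  ],
)

```text
t: 15.4
tool_pos: [0.4927, 0.1994, 0.3031]
orientation: [-2.31, -2.128, 0.001]
force: [-2.0, 3.2, -3.7]
opening: 0.0116
gripper_force: 50.0
```

Request:
apply_moves(
  series=[
    [[0.3,0,1],[0,0,0]],
    [[0,0,1],[0,0,0]],
    [[0,0,0],[0,0,0]],
    [[0,0,0],[0,0,0]],
  ],
)

```text
t: 15.73
tool_pos: [0.4928, 0.1997, 0.3014]
orientation: [-2.31, -2.128, 0.001]
force: [-1.7, 1.8, -1.6]
opening: 0.0117
gripper_force: 50.0
```

Request:
apply_moves(
  series=[
    [[0,0,1],[0,0,0]],
    [[0,0,1],[0,0,0]],
    [[0,0,0],[0,0,0]],
    [[0,0,0],[0,0,0]],
  ],
)

```text
t: 16.07
tool_pos: [0.4928, 0.1997, 0.2995]
orientation: [-2.31, -2.128, 0.001]
force: [-3.8, 2.4, -0.8]
opening: 0.0117
gripper_force: 50.0
```

Request:
apply_moves(
  series=[
    [[0.2,-0.4,1],[0,0,0]],
    [[0,0,1],[0,0,0]],
    [[0,0,1],[0,0,0]],
    [[0,0,0],[0,0,0]],
    [[0,0,0],[0,0,0]],
  ],
)

```text
t: 16.48
tool_pos: [0.4926, 0.1999, 0.2965]
orientation: [2.311, 2.128, -0.0]
force: [-2.4, 0.9, -2.3]
opening: 0.0115
gripper_force: 50.0
```

Request:
apply_moves(
  series=[
    [[0,0,1],[0,0,0]],
    [[0,0,1],[0,0,0]],
    [[0,0,1],[0,0,0]],
    [[0,0,1],[0,0,0]],
    [[0,0,0],[0,0,0]],
    [[0,0,0],[0,0,0]],
  ],
)

```text
t: 16.98
tool_pos: [0.4926, 0.1999, 0.2925]
orientation: [2.311, 2.128, -0.0]
force: [-1.8, 1.1, -3.1]
opening: 0.0115
gripper_force: 50.0
```

Request:
apply_moves(
  series=[
    [[0,0,1],[0,0,0]],
    [[0,0,1],[0,0,0]],
    [[0,0,1],[0,0,0]],
    [[0,0,0],[0,0,0]],
    [[0,0,0],[0,0,0]],
  ],
)

```text
t: 17.4
tool_pos: [0.4925, 0.2, 0.2895]
orientation: [2.311, 2.128, -0.0]
force: [-1.2, 0.2, -1.9]
opening: 0.0116
gripper_force: 50.0
```

Request:
apply_moves(
  series=[
    [[0,0,1],[0,0,0]],
    [[0,0,1],[0,0,0]],
    [[0,0,1],[0,0,0]],
    [[0,0,1],[0,0,0]],
    [[0,0,1],[0,0,0]],
    [[0,0,0],[0,0,0]],
    [[0,0,0],[0,0,0]],
  ],
)

```text
t: 17.98
tool_pos: [0.4925, 0.2, 0.2845]
orientation: [-2.311, -2.128, 0.0]
force: [-1.4, 0.5, -2.7]
opening: 0.0118
gripper_force: 50.0
```

Request:
apply_moves(
  series=[
    [[0,0,1.5],[0,0,0]],
    [[0,0,1.5],[0,0,0]],
    [[0,0,1.5],[0,0,0]],
    [[0,0,1.5],[0,0,0]],
    [[0,0,0],[0,0,0]],
    [[0,0,0],[0,0,0]],
  ],
)

```text
t: 18.48
tool_pos: [0.4925, 0.2, 0.2785]
orientation: [-2.311, -2.129, 0.0]
force: [-0.7, -0.0, -2.5]
opening: 0.0117
gripper_force: 50.0
```

Request:
apply_moves(
  series=[
    [[0,0,1.5],[0,0,0]],
    [[0,0,1.5],[0,0,0]],
    [[0,0,1.5],[0,0,0]],
    [[0,0,1.5],[0,0,0]],
    [[0,0,0],[0,0,0]],
    [[0,0,0],[0,0,0]],
  ],
)

```text
t: 18.98
tool_pos: [0.4925, 0.2, 0.2725]
orientation: [2.311, 2.128, -0.0]
force: [-1.1, -0.1, -3.3]
opening: 0.0115
gripper_force: 50.0
```

It slides freely through all three. About 9 mm is left.

Request:
apply_moves(
  series=[
    [[0,0,1.5],[0,0,0]],
    [[0,0,1.5],[0,0,0]],
    [[0,0,1.5],[0,0,0]],
    [[0,0,1],[0,0,0]],
    [[0,0,0],[0,0,0]],
    [[0,0,0],[0,0,0]],
  ],
)

```text
t: 19.48
tool_pos: [0.4925, 0.2, 0.267]
orientation: [-2.311, -2.128, 0.0]
force: [-1.0, 0.5, -3.2]
opening: 0.0116
gripper_force: 50.0
```

Request:
apply_moves(
  series=[
    [[0,0,0.8],[0,0,0]],
    [[0,0,0.8],[0,0,0]],
    [[0,0,0],[0,0,0]],
    [[0,0,0],[0,0,0]],
  ],
)

```text
t: 19.82
tool_pos: [0.4925, 0.2, 0.2655]
orientation: [-2.311, -2.129, 0.0]
force: [-1.3, 0.2, -2.3]
opening: 0.0115
gripper_force: 50.0
```

Request:
apply_moves(
  series=[
    [[0,0,0.8],[0,0,0]],
    [[0,0,0],[0,0,0]],
    [[0,0,0],[0,0,0]],
  ],
)

```text
t: 20.07
tool_pos: [0.4925, 0.2, 0.2648]
orientation: [-2.311, -2.129, -0.0]
force: [-1.5, 0.6, -1.5]
opening: 0.012
gripper_force: 50.0
```

Request:
apply_moves(
  series=[
    [[0,0,0.5],[0,0,0]],
    [[0,0,0],[0,0,0]],
    [[0,0,0],[0,0,0]],
  ],
)

```text
t: 20.32
tool_pos: [0.4925, 0.2, 0.2643]
orientation: [-2.311, -2.129, -0.0]
force: [-1.1, 0.3, -0.6]
opening: 0.0116
gripper_force: 50.0
```

Request:
apply_moves(
  series=[
    [[0,0,0.5],[0,0,0]],
    [[0,0,0],[0,0,0]],
    [[0,0,0],[0,0,0]],
  ],
)

```text
t: 20.57
tool_pos: [0.4926, 0.2, 0.264]
orientation: [-2.311, -2.129, -0.0]
force: [-2.6, -0.5, 1.7]
opening: 0.0116
gripper_force: 50.0
```

Request:
apply_moves(
  series=[
    [[0,0,0.5],[0,0,0]],
    [[0,0,0],[0,0,0]],
    [[0,0,0],[0,0,0]],
  ],
)

```text
t: 20.82
tool_pos: [0.4926, 0.2001, 0.264]
orientation: [2.311, 2.129, 0.0]
force: [-5.8, -1.1, 5.9]
opening: 0.0117
gripper_force: 50.0
```

Request:
apply_moves(
  series=[
    [[0,0,0.4],[0,0,0]],
    [[0,0,0],[0,0,0]],
    [[0,0,0],[0,0,0]],
  ],
)

```text
t: 21.07
tool_pos: [0.4926, 0.2, 0.264]
orientation: [2.311, 2.129, 0.0]
force: [-6.9, -0.7, 8.7]
opening: 0.0115
gripper_force: 50.0
```

The collar is seated: z has stopped at 0.264 with about 10 N. I'll release, retreat and check.

Request:
apply_moves(
  series=[
    [[0,0,-0.5],[0,0,0]],
    [[0,0,0],[0,0,0]],
    [[0,0,0],[0,0,0]],
    [[0,0,0],[0,0,0]],
    [[0,0,0],[0,0,0]],
    [[0,0,0],[0,0,0]],
  ],
  claw=0.45,
)

```text
t: 21.57
tool_pos: [0.4926, 0.2, 0.2634]
orientation: [2.311, 2.128, 0.0]
force: [-0.3, -0.1, -0.4]
opening: 0.0412
gripper_force: 0.0
```

Request:
apply_moves(
  series=[
    [[0,0,-10],[0,0,0]],
    [[0,0,-20],[0,0,0]],
    [[0,0,-30],[0,0,0]],
    [[0,0,-40],[0,0,0]],
    [[0,0,-40],[0,0,0]],
    [[0,0,0],[0,0,0]],
    [[0,0,0],[0,0,0]],
  ],
)

```text
t: 22.15
tool_pos: [0.4934, 0.2003, 0.4079]
orientation: [2.308, 2.126, 0.011]
force: [0.2, 1.0, 0.2]
opening: 0.0422
gripper_force: 0.0
```

```bash
python3 -c "
from h import *
st()
im2,_=grab('scene','s4')
cv2.imwrite('pics/done.png',cv2.resize(im2[150:310,140:370],(800,557),interpolation=2))"
```

```text
t 22.15 tcp [0.4934 0.2003 0.4079] F [0.2 1.  0.2] op 0.0422 gf 0.0
q [ 0.289 -0.058  1.675 -0.     1.517  0.371]
[[ 0.082  0.997  0.007]
 [ 0.997 -0.082  0.002]
 [ 0.003  0.007 -1.   ]]
```

View pics/done.png

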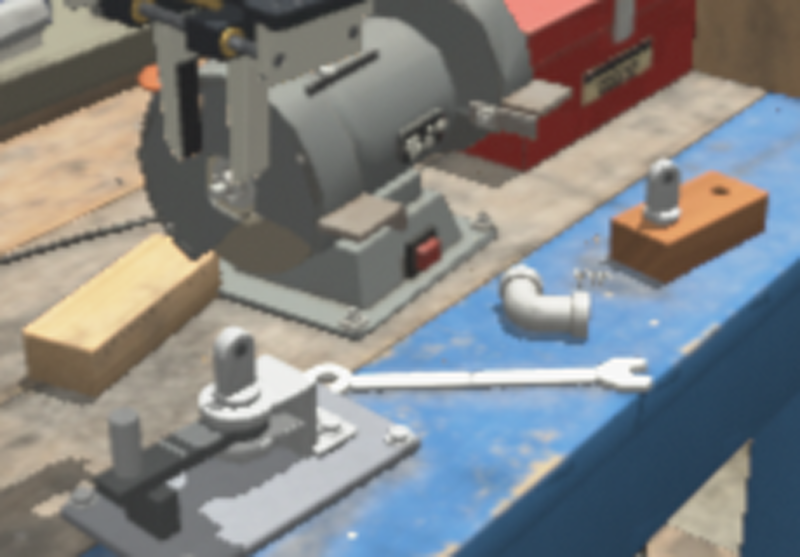

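The long pin stands in the fork with its collar flat on the upper ear at (232,405). The tongue is home, the short pin is still in the rack at (663,190), and the gripper is clear.

```bash
python3 -c "
from plant import robot
print(robot.close_job())"
```

```text
the job is handed in; nothing more can be done
None
```

The job is handed in after about 22 s of robot time: the tongue is home on its stop, the long pin is through both ears and the eye with its collar flat on the fork (contact forces read stayed under 15 N), and the short pin is still in the rack.

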